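Find the rocking corner of the lamp board and press its shim flat

ROBOT

A 7-joint arm with a two-finger parallel gripper is mounted at the origin on the work surface. World frame = base frame: x ahead of the robot, y to its left, z up, the work surface at z = 0. Lengths are in m, angles in degrees, forces in N, time in s.
With the tool pointing down it reaches from about 0.35 to 0.775 m from the base axis. Payload 3.1 kg.
Tool frame: the origin (TCP) lies on the centre line of the jaws, within the pads' length; the fingertips stand 8 mm ahead of it and the grasp point (between the pads) lies 11 mm behind it (manip.tcp_to_tips is the distance from the TCP to the fingertips, in m); z points along the fingers, y is the line along which they close (so a half turn about z gives the same grasp; the last joint's range is limited). The gripper opens to 85 mm and grips with 20 to 120 N. Pads are 22 mm wide; open, the fingers measure 114 mm over their backs; the gripper's body (76 mm by 85 mm) begins 54 mm behind the grasp point. The pads swing forward as they close: fully open they stand 13 mm farther back than shut.
Start: joints at [71.35, 17.813, 0.802, 86.603, -0.252, 75.585, -1.558], TCP at [0.154, -0.528, 0.239] pointing down, gripper open.
Joint ranges: [-154.91, 154.91], [-16.99, 109.72], [-72.82, 74.43], [7.12, 147.25], [-82.49, 262.49], [11.32, 116.49], [-174.64, 174.64]. Speed limits (degrees/s): [159.86, 159.86, 180, 180, 180, 180, 180].

INTERFACE

Orientations are given as [roll, pitch, yaw] about the fixed x, y, z axes, in that order (R = Rz(yaw) Ry(pitch) Rx(roll)).
In Python, from plant import manip gives the robot as it stands.
- The arm moves only by the tool apply_moves, never from a script. Its argument "commands" is a list of rows, each an object with "delta_pos": the shift along the tool's x, y, z in units of 60 mm (1.0 is 60 mm), a list of three; "yaw": the turn about the tool's z in units of 10 degrees (1.0 is 10 degrees); "jaw": the finger opening in mm, from 0 to 85.4. In form: [{"delta_pos": [tx, ty, tz], "yaw": yaw, "jaw": jaw}, ...]. A call has 1 to 5 rows; each row shifts and turns the commanded pose from where the row before left it, along the tool's axes as they then stand; what a row does not reach is not made up. A row lasts 1/8 s, in which the tool goes at most 62.5 mm and 10.7 degrees, less where a joint would pass 70% of its speed; a pose out of reach is approached as far as the arm can. A call is refused whole if a number of a shift passes 1 or a number of a turn 1, either way. A call with a gripper value outside its range is refused whole. The fingers move at their own pace and stop on an object; "grip_force" is the grip in N (left out, the last holds). Time passes only in rows, so rows that do not move let the fingers close. It gives the time, the measured TCP pose, the force, the opening and the grip force at its end, in the units of the state.
- manip.get_state(): the state, without advancing time (a new reading comes with each control period).
- manip.snapshot(name): name is "side" or "top" or "wrist"; returns the picture (420x560x3 uint8, red, green, blue); there is no depth.
- manip.camera_info(name): a dict with "vertical_fov" (degrees; the focal length in pixels is half the picture's height over the tangent of half this angle, whatever the lens; pixels are square), "cx", "cy" (the principal point, pixels), "view" (4x4, takes a point from world to camera coordinates); the wrist camera has in their place "hand_eye" (4x4, takes a point from camera to tool coordinates, whose origin is the TCP and whose axes are the flange's). Camera axes: x right, y up, looking along -z (the intrinsics and any distortion apply to the point x, -y, -z); pixel columns grow to the right and rows downward; lengths in m; the calibration is good to about 2 mm. A picture is of the moment at which its call begins: read the wrist's pose just before it. camera_info takes no time and is no camera call.
- manip.finish_job(): hands the job in; it is judged then, once.
The state is a dict: "clock": time; "qpos": joint angles; "joint_vel": joint speeds; "tau": joint torques, N m; "position": TCP position; "orientation": TCP orientation; "ft_force": force on the tool from outside, world axes, zero at the start; "torque": the same for the moment, N m; "grip_width": finger opening in m; "gripper_force": force on a finger pad.
Only numpy, scipy, OpenCV 4.12 (cv2) and the standard library are available. Lean on these libraries where they do the work, as an engineer would, in place of code of your own. Each camera call takes 0.05 s, during which the arm holds its last target. There are 200 camera calls.

TASK

The lamp's base board on the reading table rocks. Press down with the fingertips on the board's corners, one after another, to find the corner that gives, then press that corner's shim (the small steel disc standing up next to it) down until it lies flat on the board. Do not press the shims of the sound corners, do not lift or shift the board, leave everything around it where it is, and finish with the hand clear.

Things in the scene. Friction and masses are not known exactly. Their poses are not given: they have to be found in the camera images.
- board: Dark wooden base board of a reading lamp, 220 x 220 x 20 mm, loose, 2 to 3 kg, level at the start; origin at the centre of its underside (23 mm above the table, top at 43 mm), x and y along its sides. A thin apron hangs 9 mm lower along its edges. A low iron lamp foot is fixed in its middle, 84 mm across; its empty socket ends 80 mm above the board's top.
- mat: Fixed grey felt mat under the board, 250 x 250 x 3 mm, same centre and yaw as the board at the start. On it, hidden under the board's four corners, stand four fixed square cork feet; one of them, any of the four, is 6 mm too short. Nothing outside shows which.
- corner_a (a point): Bare spot to press on the board's top near its +x +y corner (board axes), 92 mm from the board's centre along both axes. Over a sound foot it does not yield; over the short foot it sinks 6 to 7 mm under about 5 to 10 N, then stops hard, and comes back up when let go.
- shim_a (a joint): How far the shim at the +x +y corner has been pressed down, m: 0 = as built, head standing 6 mm above the board; 0.006 = head flat on the board. Over the short foot it slides down under about 3 N (friction, no spring: it stays where it is left) and its stem fills the gap. Over a sound foot its stem meets the foot after 0.6 mm and it goes no further.
- shim_a_top (a point): Centre of the top of that shim: a steel disc 26 mm across and 4 mm thick on a 10 mm stem through the board, 60 mm from the board's centre along both axes, on the line from the centre to corner_a. Its top is 10 mm above the board's top at the start, 4 mm when pressed flat.
- corner_b (a point): Bare spot to press on the board's top near its +x -y corner (board axes), 92 mm from the board's centre along both axes. Over a sound foot it does not yield; over the short foot it sinks 6 to 7 mm under about 5 to 10 N, then stops hard, and comes back up when let go.
- shim_b (a joint): How far the shim at the +x -y corner has been pressed down, m: 0 = as built, head standing 6 mm above the board; 0.006 = head flat on the board. Over the short foot it slides down under about 3 N (friction, no spring: it stays where it is left) and its stem fills the gap. Over a sound foot its stem meets the foot after 0.6 mm and it goes no further.
- shim_b_top (a point): Centre of the top of that shim: a steel disc 26 mm across and 4 mm thick on a 10 mm stem through the board, 60 mm from the board's centre along both axes, on the line from the centre to corner_b. Its top is 10 mm above the board's top at the start, 4 mm when pressed flat.
- corner_c (a point): Bare spot to press on the board's top near its -x -y corner (board axes), 92 mm from the board's centre along both axes. Over a sound foot it does not yield; over the short foot it sinks 6 to 7 mm under about 5 to 10 N, then stops hard, and comes back up when let go.
- shim_c (a joint): How far the shim at the -x -y corner has been pressed down, m: 0 = as built, head standing 6 mm above the board; 0.006 = head flat on the board. Over the short foot it slides down under about 3 N (friction, no spring: it stays where it is left) and its stem fills the gap. Over a sound foot its stem meets the foot after 0.6 mm and it goes no further.
- shim_c_top (a point): Centre of the top of that shim: a steel disc 26 mm across and 4 mm thick on a 10 mm stem through the board, 60 mm from the board's centre along both axes, on the line from the centre to corner_c. Its top is 10 mm above the board's top at the start, 4 mm when pressed flat.
- corner_d (a point): Bare spot to press on the board's top near its -x +y corner (board axes), 92 mm from the board's centre along both axes. Over a sound foot it does not yield; over the short foot it sinks 6 to 7 mm under about 5 to 10 N, then stops hard, and comes back up when let go.
- shim_d (a joint): How far the shim at the -x +y corner has been pressed down, m: 0 = as built, head standing 6 mm above the board; 0.006 = head flat on the board. Over the short foot it slides down under about 3 N (friction, no spring: it stays where it is left) and its stem fills the gap. Over a sound foot its stem meets the foot after 0.6 mm and it goes no further.
- shim_d_top (a point): Centre of the top of that shim: a steel disc 26 mm across and 4 mm thick on a 10 mm stem through the board, 60 mm from the board's centre along both axes, on the line from the centre to corner_d. Its top is 10 mm above the board's top at the start, 4 mm when pressed flat.
- finial: Bystander: small brass lamp finial, 24 mm across, 31 mm tall, standing loose on the board near the middle of its +y edge; origin under its centre.
- shade_ring: Bystander: flat brass ring, 38 mm across, 8 mm high, lying loose on the board near the middle of its -y edge; origin under its centre.
- mug: Bystander: white mug, 80 mm across, 88 mm tall, beside the board on its +y side; origin under its centre.
- screwdriver: Bystander: screwdriver about 200 mm long lying on the table along the board's -y side; origin at its underside.
- book: Bystander: blue hardback, 130 x 190 x 30 mm, lying beyond the mug; origin under its centre.
- carton: Bystander: cardboard bulb carton, 62 x 62 x 75 mm, on the -y side; origin under its centre.
- tape_roll: Bystander: black roll of tape, 80 mm across, 25 mm high, on the -y side; origin under its centre.

How it is judged:
By the outcome, as a careful person would: the job done as asked, in the order asked, and still so for the second after the job is handed in, with the robot touching nothing.
It also fails if it takes over 48 s, if anything falls off the work surface, if the arm or the gripper's body presses on something with over 40 N, if the wrist force passes 120 N, or if a joint passes its speed limit or range.

## Working session

There is one attempt and no reset: what is moved stays moved. The work goes in short steps, Python scripts to look and compute and a tool call to move; the robot and the scene stay as the last step left them, time stands still between calls to the robot, and variables do not carry over. Pictures are saved under pics/ and viewed, at most 10 in all, crops included, and the job is handed in when it is done.

Besides the shell and the picture viewer there is one more tool, called after "Emit:" by a JSON object that holds its "op" and its "data". apply_moves: Moves the arm, as the interface text tells. Its arguments: {"type":"object","properties":{"commands":{"type":"array"},"grip_force":{"type":"number"}},"required":["commands"]}

```bash
mkdir -p pics; python3 - <<'E'
from plant import manip
import cv2
for n in ["top","side"]:
    im=manip.snapshot(n); cv2.imwrite(f"pics/{n}0.png",im[:,:,::-1])
    print(n,manip.camera_info(n))
print(manip.camera_info("wrist")); s=manip.get_state(); print(s, manip.tcp_to_tips)
E
```

```text
top {'vertical_fov': 49.016177526434106, 'cx': 281.11618468956806, 'cy': 204.5717513402501, 'view': array([[-0.01688698, -0.99971045, -0.01714194,  0.10424699],
       [ 0.99613108, -0.01830035,  0.08595334, -0.57607865],
       [-0.08624216, -0.01562413,  0.99615168, -1.3410886 ],
       [ 0.        ,  0.        ,  0.        ,  1.        ]])}
side {'vertical_fov': 54.94956967660768, 'cx': 275.1523475577107, 'cy': 214.72362567114948, 'view': array([[ 0.84932779, -0.52758289,  0.01727974, -0.46645887],
       [ 0.32651469,  0.55079675,  0.7681218 , -0.28002278],
       [-0.41476555, -0.64674511,  0.64007055, -0.67419811],
       [ 0.        ,  0.        ,  0.        ,  1.        ]])}
{'vertical_fov': 59.99505547909059, 'cx': 276.9011805992607, 'cy': 211.71410912742266, 'hand_eye': array([[-1.32845002e-03,  9.64313436e-01,  2.64759952e-01,
         6.78477590e-02],
       [ 9.99999055e-01,  1.18702134e-03,  6.94168970e-04,
        -1.42732022e-04],
       [ 3.55120752e-04,  2.64760624e-01, -9.64314101e-01,
        -1.34743742e-01],
       [ 0.00000000e+00,  0.00000000e+00,  0.00000000e+00,
         1.00000000e+00]])}
{'clock': 0.1, 'qpos': array([71.34926247, 17.85635946,  0.80146883, 86.68083486, -0.25219479,
       75.58496391, -1.56014592]), 'joint_vel': array([ 0.06655474, -0.08256744,  0.04481802, -0.27387933, -0.07762642,
        0.09041218, -0.05947712]), 'tau': array([ 7.34683308e-04, -3.80854797e+01,  1.46572664e-01, -2.31240177e+01,
        1.22267677e-02,  8.18646513e-03,  1.57227601e-05]), 'position': array([ 0.1538542 , -0.52739187,  0.23833848]), 'orientation': array([-1.79879703e+02,  4.90290356e-03,  1.62644338e+01]), 'ft_force': array([ 0.13548185,  0.16644505, -0.01313589]), 'torque': array([-0.02647363,  0.00548696,  0.047629  ]), 'gripper_force': 0.0, 'grip_width': 0.08541857612496785} 0.008
```

View pics/top0.png

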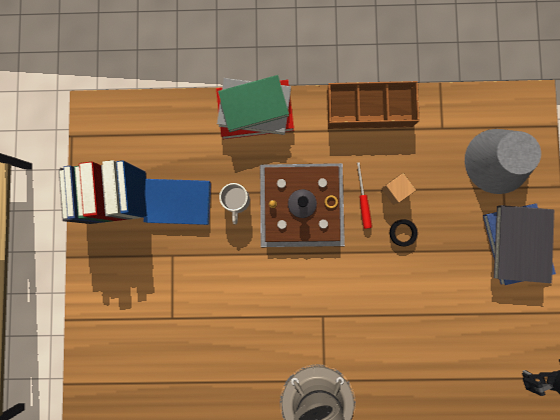

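View pics/side0.png

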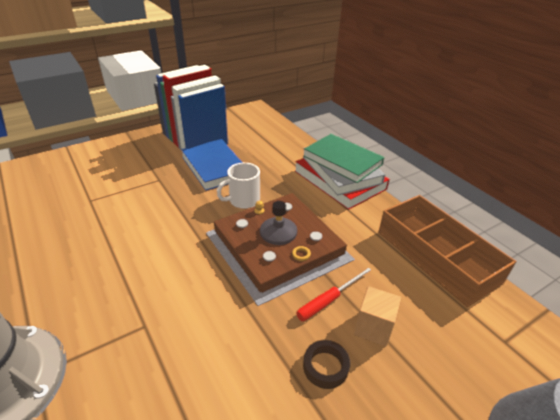

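The top view shows the board around pixel (302,204), with shims at about (281,184), (323,183), (282,225) and (323,225). The finial is on its left side (+y) and the ring on its right (-y). The side view agrees. Next I'll enlarge crops to measure.

```bash
python3 - <<'E'
import cv2,numpy as np
a=cv2.imread("pics/top0.png")[155:255,250:355]; b=cv2.imread("pics/side0.png")[185:305,200:360]
a=cv2.resize(a,None,fx=5,fy=5,interpolation=cv2.INTER_CUBIC)
cv2.imwrite("pics/c1.png",a)
for n,(r0,r1,c0,c1) in {"top0":(155,255,255,350),"side0":(195,305,210,350)}.items():
    im=cv2.imread(f"pics/{n}.png")[r0:r1,c0:c1]
    m=((im.min(2)>140)).astype(np.uint8)
    k,l,st,ce=cv2.connectedComponentsWithStats(m)
    for i in range(1,k):
        if st[i,4]>8: print(n,ce[i]+[c0,r0],st[i,2:5])
E
```

```text
top0 [281.28846154 182.71153846] [ 8  8 52]
top0 [322.21568627 182.31372549] [ 8  8 51]
top0 [281.62264151 223.9245283 ] [ 8  9 53]
top0 [323.32727273 223.43636364] [ 8  8 55]
top0 [261.  227.5] [ 1 10 10]
side0 [228.16666667 197.33333333] [ 6  3 12]
side0 [256.32432432 197.62162162] [ 6  7 37]
side0 [288.17647059 205.82352941] [ 6  7 34]
side0 [241.70588235 222.64705882] [12  8 68]
side0 [211.7 232.3] [ 5  6 20]
side0 [315.76315789 235.36842105] [12  8 76]
side0 [269.01149425 255.27586207] [13  9 87]
side0 [305.15260323 278.92639138] [ 94  53 557]
side0 [343.97368421 285.28947368] [12  9 38]
```

View pics/c1.png

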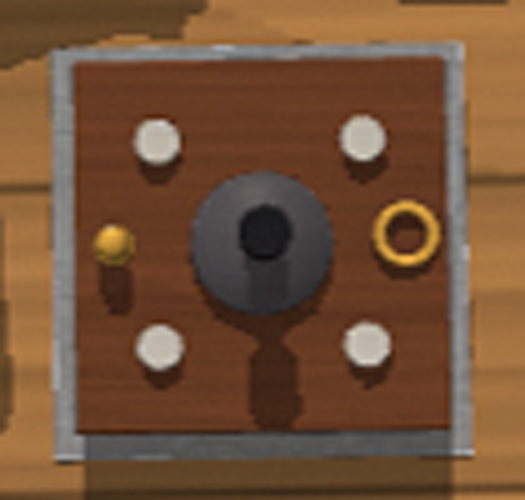

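The crop shows shims at crop pixels (157,141), (363,138), (160,347) and (367,344). That matches the blob centroids, so I'll fit the board pose from both cameras.

```bash
cat > h.py <<'E'
from plant import manip
import numpy as np
from scipy.optimize import least_squares
def proj(n,P):
    c=manip.camera_info(n); P=np.atleast_2d(P); q=P@c["view"][:3,:3].T+c["view"][:3,3]
    f=210/np.tan(np.radians(c["vertical_fov"]/2))
    return np.c_[c["cx"]+f*q[:,0]/-q[:,2], c["cy"]-f*q[:,1]/-q[:,2]]
L=np.array([[60,60],[60,-60],[-60,-60],[-60,60]])/1000.
def pts(x,L=L,z=.053):
    c,s=np.cos(x[2]),np.sin(x[2]); return np.c_[L@np.array([[c,s],[-s,c]])+x[:2],np.full(len(L),z)]
E
python3 - <<'E'
from h import *
T=np.array([[281.3,182.7],[322.2,182.3],[323.3,223.4],[281.6,223.9]])
S=np.array([[288.2,206.3],[315.8,236],[269,256],[241.7,223.2]])
def fit(f):
    r=least_squares(f,[.6,.1,0]);print(r.x[:2],np.degrees(r.x[2]),r.fun.round(1));return r.x
fit(lambda x:(proj("top",pts(x))-T).ravel())
fit(lambda x:(proj("side",pts(x))[1:]-S[1:]).ravel())
x=fit(lambda x:np.r_[(proj("top",pts(x))-T).ravel(),(proj("side",pts(x))[1:]-S[1:]).ravel()])
print(pts(x)); print(pts(x,L/60*92,.043)); print(np.hypot(*pts(x,L/60*92)[:,:2].T))
E
```

```text
[0.57894004 0.03263251] -0.32398892993588135 [-0.1  0.1  0.2 -0.1 -0.2 -0.   0.1 -0. ]
[0.57653574 0.03287363] -0.22900261032041894 [ 0. -0. -0. -0.  0.  0.]
[0.57770851 0.03290875] -0.4175462774454341 [-0.1  0.5  0.1  0.4 -0.3  0.4 -0.   0.4  0.4 -0.1  0.3 -0.2  0.5 -0.2]
[[ 0.63814417  0.09246991  0.053     ]
 [ 0.63726967 -0.0275269   0.053     ]
 [ 0.51727285 -0.0266524   0.053     ]
 [ 0.51814735  0.09334441  0.053     ]]
[[ 0.67037652  0.12423586  0.043     ]
 [ 0.66903562 -0.05975925  0.043     ]
 [ 0.4850405  -0.05841836  0.043     ]
 [ 0.4863814   0.12557676  0.043     ]]
[0.68179119 0.67169921 0.4885458  0.50233096]
```

Emit:
{"op": "apply_moves", "data": {"commands": [{"delta_pos":[0,0,0],"yaw":0.83,"jaw":0},{"delta_pos":[0,0,0],"yaw":0.83,"jaw":0},{"delta_pos":[0.46,-0.65,0],"yaw":0,"jaw":0},{"delta_pos":[0.46,-0.65,0],"yaw":0,"jaw":0},{"delta_pos":[0.46,-0.65,0],"yaw":0,"jaw":0}], "grip_force": 20}}

```text
clock: 0.72
position: [0.2381, -0.4099, 0.2388]
orientation: [-180.0, 0.0, -0.4]
ft_force: [1.3, -0.2, -0.3]
grip_width: 0.0002
gripper_force: 0.0
```

Emit:
{"op": "apply_moves", "data": {"commands": [{"delta_pos":[0.46,-0.65,0],"yaw":0,"jaw":0},{"delta_pos":[0.46,-0.65,0],"yaw":0,"jaw":0},{"delta_pos":[0.46,-0.65,0],"yaw":0,"jaw":0},{"delta_pos":[0.46,-0.65,0],"yaw":0,"jaw":0},{"delta_pos":[0.46,-0.65,0],"yaw":0,"jaw":0}]}}

```text
clock: 1.35
position: [0.3771, -0.2158, 0.239]
orientation: [-180.0, 0.0, -0.3]
ft_force: [-0.0, 0.6, 0.2]
grip_width: -0.0
gripper_force: 0.0
```

Emit:
{"op": "apply_moves", "data": {"commands": [{"delta_pos":[0.46,-0.65,0],"yaw":0,"jaw":0},{"delta_pos":[0.46,-0.65,0],"yaw":0,"jaw":0},{"delta_pos":[0.46,-0.65,0],"yaw":0,"jaw":0},{"delta_pos":[0,0,0],"yaw":0,"jaw":0},{"delta_pos":[0,0,0],"yaw":0,"jaw":0}]}}

```text
clock: 1.98
position: [0.4595, -0.1014, 0.2388]
orientation: [180.0, 0.1, -0.3]
ft_force: [-0.4, 0.3, -0.2]
grip_width: 0.0002
gripper_force: 0.0
```

Emit:
{"op": "apply_moves", "data": {"commands": [{"delta_pos":[0.41,-0.69,0],"yaw":0,"jaw":0},{"delta_pos":[0,0,0.75],"yaw":0,"jaw":0},{"delta_pos":[0,0,0.75],"yaw":0,"jaw":0},{"delta_pos":[0,0,0.75],"yaw":0,"jaw":0},{"delta_pos":[0,0,0.25],"yaw":0,"jaw":0}]}}

```text
clock: 2.6
position: [0.4819, -0.0614, 0.0866]
orientation: [180.0, 0.4, -0.5]
ft_force: [0.0, -0.4, -0.2]
grip_width: 0.0002
gripper_force: 0.0
```

```bash
python3 - <<'E'
from h import *
import cv2
s=manip.get_state(); print(s["position"],s["orientation"],s["ft_force"])
cv2.imwrite("pics/w1.png",manip.snapshot("wrist")[:,:,::-1])
from scipy.spatial.transform import Rotation as R
c=manip.camera_info("wrist");H=c["hand_eye"];Rt=R.from_euler("xyz",s["orientation"],degrees=True).as_matrix()
f=210/np.tan(np.radians(c["vertical_fov"]/2))
x=[.578,.033,-.0055]
for P in [pts(x),pts(x,L/60*110,.043),pts(x,L/60*92,.043)]:
    t=(P-s["position"])@Rt; q=(t-H[:3,3])@H[:3,:3]
    print(np.c_[c["cx"]-f*q[:,0]/q[:,2],c["cy"]+f*q[:,1]/q[:,2]].round(0))
E
```

```text
[ 0.48191097 -0.06143257  0.08659092] [179.97563486   0.36752881  -0.50828385] [ 0.00813731 -0.37227725 -0.16079381]
[[-131. -126.]
 [ 184. -128.]
 [ 203.  183.]
 [ -52.  184.]]
[[-279. -273.]
 [ 316. -277.]
 [ 306.  271.]
 [-106.  273.]]
[[-212. -211.]
 [ 268. -214.]
 [ 272.  239.]
 [ -82.  241.]]
```

View pics/w1.png

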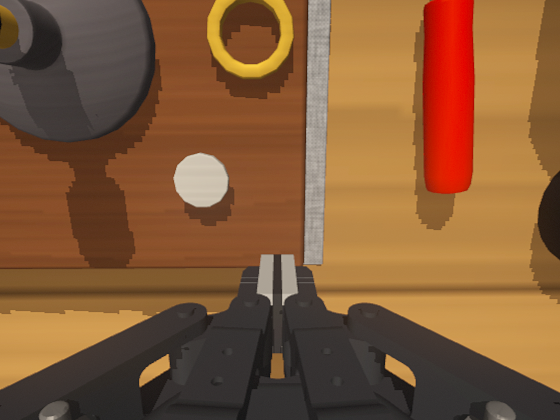

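The wrist view shows shim_c at (201,181), predicted (203,183), and the board corner at (304,268), predicted (306,271). The fit is good to about 1 mm.

Emit:
{"op": "apply_moves", "data": {"commands": [{"delta_pos":[0.06,-0.03,0.2],"yaw":0,"jaw":0},{"delta_pos":[0,0,0.2],"yaw":0,"jaw":0},{"delta_pos":[0,0,0],"yaw":0,"jaw":0},{"delta_pos":[0,0,0.0],"yaw":0,"jaw":0}]}}

```text
clock: 3.15
position: [0.4891, -0.0578, 0.0658]
orientation: [180.0, -0.1, -0.3]
ft_force: [0.8, 0.1, 0.0]
grip_width: -0.0
gripper_force: 0.0
```

Emit:
{"op": "apply_moves", "data": {"commands": [{"delta_pos":[0,0,0.06],"yaw":0,"jaw":0},{"delta_pos":[0,0,0],"yaw":0,"jaw":0}]}}

```text
clock: 3.4
position: [0.4885, -0.0578, 0.0616]
orientation: [180.0, 0.0, -0.3]
ft_force: [-0.4, -0.1, -1.0]
grip_width: -0.0002
gripper_force: 0.0
```

Emit:
{"op": "apply_moves", "data": {"commands": [{"delta_pos":[-0.06,0,0.07],"yaw":0,"jaw":0},{"delta_pos":[0,0,0.07],"yaw":0,"jaw":0},{"delta_pos":[0,0,0],"yaw":0,"jaw":0}]}}

```text
clock: 3.78
position: [0.4845, -0.0577, 0.0528]
orientation: [-180.0, 0.1, -0.3]
ft_force: [-0.4, -0.0, 0.8]
grip_width: -0.0003
gripper_force: 0.0
```

Emit:
{"op": "apply_moves", "data": {"commands": [{"delta_pos":[0,0,0.04],"yaw":0,"jaw":0},{"delta_pos":[0,0,0],"yaw":0,"jaw":0}]}}

```text
clock: 4.03
position: [0.4853, -0.0577, 0.0511]
orientation: [180.0, -0.0, -0.3]
ft_force: [-0.4, 1.2, 1.0]
grip_width: 0.0003
gripper_force: 0.6
```

Emit:
{"op": "apply_moves", "data": {"commands": [{"delta_pos":[0,0,0.03],"yaw":0,"jaw":0},{"delta_pos":[0,0,0],"yaw":0,"jaw":0}]}}

```text
clock: 4.28
position: [0.4851, -0.0579, 0.0496]
orientation: [180.0, -0.0, -0.3]
ft_force: [-2.4, -1.1, 5.7]
grip_width: 0.0003
gripper_force: 3.1
```

Emit:
{"op": "apply_moves", "data": {"commands": [{"delta_pos":[0,0,0.03],"yaw":0,"jaw":0},{"delta_pos":[0,0,0],"yaw":0,"jaw":0}]}}

```text
clock: 4.53
position: [0.4849, -0.0581, 0.0479]
orientation: [180.0, 0.0, -0.3]
ft_force: [-1.9, 0.5, 7.3]
grip_width: -0.0001
gripper_force: 3.4
```

Emit:
{"op": "apply_moves", "data": {"commands": [{"delta_pos":[0,0,0.04],"yaw":0,"jaw":0},{"delta_pos":[0,0,0],"yaw":0,"jaw":0}]}}

```text
clock: 4.78
position: [0.4847, -0.0583, 0.0454]
orientation: [179.9, 0.0, -0.4]
ft_force: [-2.7, -1.0, 7.1]
grip_width: -0.0001
gripper_force: 3.5
```

Emit:
{"op": "apply_moves", "data": {"commands": [{"delta_pos":[0,0,0.03],"yaw":0,"jaw":0},{"delta_pos":[0,0,0],"yaw":0,"jaw":0}]}}

```text
clock: 5.03
position: [0.4847, -0.0584, 0.0445]
orientation: [179.9, 0.0, -0.4]
ft_force: [-4.6, -0.7, 13.1]
grip_width: 0.0001
gripper_force: 6.6
```

Corner C gave about 6.5 mm at about 7 N and then stopped hard, so it is the faulty one. I'll lift and move over shim_c, staying slightly outboard to keep clear of the lamp socket.

Emit:
{"op": "apply_moves", "data": {"commands": [{"delta_pos":[0,0,-0.2],"yaw":0,"jaw":0},{"delta_pos":[0,0,-0.35],"yaw":0,"jaw":0},{"delta_pos":[0.25,-0.23,0],"yaw":0,"jaw":0},{"delta_pos":[0.25,-0.23,0],"yaw":0,"jaw":0},{"delta_pos":[0,0,0],"yaw":0,"jaw":0}]}}

```text
clock: 5.65
position: [0.5163, -0.0273, 0.0754]
orientation: [-179.9, -0.0, -0.1]
ft_force: [-1.1, -0.7, 0.3]
grip_width: -0.0
gripper_force: 0.0
```

```bash
python3 - <<'E'
from h import *
import cv2
s=manip.get_state(); print(s["position"],s["ft_force"])
im=manip.snapshot("wrist")[:,:,::-1]; cv2.imwrite("pics/w2.png",im)
E
```

```text
[ 0.5163126  -0.02734999  0.07542728] [-1.05170733 -0.70268342  0.3179099 ]
```

View pics/w2.png

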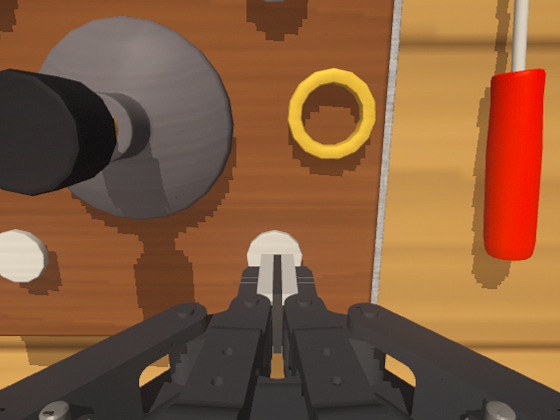

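The wrist view shows the fingertips over shim_c's disc at (275,250), and the socket well off to the left. I'll press it down.

Emit:
{"op": "apply_moves", "data": {"commands": [{"delta_pos":[-0.03,0.04,0.1],"yaw":0,"jaw":0},{"delta_pos":[0,0,0.1],"yaw":0,"jaw":0},{"delta_pos":[0,0,0.03],"yaw":0,"jaw":0},{"delta_pos":[0,0,0],"yaw":0,"jaw":0}]}}

```text
clock: 6.2
position: [0.513, -0.0329, 0.062]
orientation: [180.0, 0.0, -0.4]
ft_force: [-0.1, -0.9, 0.3]
grip_width: -0.0002
gripper_force: 0.0
```

Emit:
{"op": "apply_moves", "data": {"commands": [{"delta_pos":[0,0,0.04],"yaw":0,"jaw":0},{"delta_pos":[0,0,0],"yaw":0,"jaw":0}]}}

```text
clock: 6.45
position: [0.5137, -0.0328, 0.0601]
orientation: [180.0, -0.0, -0.3]
ft_force: [0.4, 0.0, 1.6]
grip_width: 0.0001
gripper_force: 0.4
```

Emit:
{"op": "apply_moves", "data": {"commands": [{"delta_pos":[0,0,0.04],"yaw":0,"jaw":0},{"delta_pos":[0,0,0],"yaw":0,"jaw":0}]}}

```text
clock: 6.7
position: [0.5137, -0.0328, 0.0576]
orientation: [180.0, -0.0, -0.3]
ft_force: [-0.2, -0.8, 0.6]
grip_width: -0.0001
gripper_force: 0.9
```

Emit:
{"op": "apply_moves", "data": {"commands": [{"delta_pos":[0,0,0.04],"yaw":0,"jaw":0},{"delta_pos":[0,0,0],"yaw":0,"jaw":0}]}}

```text
clock: 6.95
position: [0.5137, -0.0328, 0.0551]
orientation: [180.0, -0.0, -0.3]
ft_force: [0.9, -0.7, 2.5]
grip_width: -0.0001
gripper_force: 1.2
```

Emit:
{"op": "apply_moves", "data": {"commands": [{"delta_pos":[0,0,0.03],"yaw":0,"jaw":0},{"delta_pos":[0,0,0],"yaw":0,"jaw":0}]}}

```text
clock: 7.2
position: [0.5136, -0.0329, 0.0545]
orientation: [180.0, -0.0, -0.3]
ft_force: [-2.3, 0.4, 10.1]
grip_width: -0.0001
gripper_force: 5.1
```

Emit:
{"op": "apply_moves", "data": {"commands": [{"delta_pos":[0,0,0.02],"yaw":0,"jaw":0},{"delta_pos":[0,0,0],"yaw":0,"jaw":0}]}}

```text
clock: 7.45
position: [0.5137, -0.0329, 0.0544]
orientation: [179.9, -0.0, -0.3]
ft_force: [-4.6, -1.3, 16.8]
grip_width: 0.0003
gripper_force: 8.5
```

Emit:
{"op": "apply_moves", "data": {"commands": [{"delta_pos":[0,0,-0.2],"yaw":0,"jaw":0},{"delta_pos":[0,0,-0.6],"yaw":0,"jaw":0},{"delta_pos":[-0.5,0.5,-0.6],"yaw":0,"jaw":0},{"delta_pos":[-0.5,0.5,-0.6],"yaw":0,"jaw":0},{"delta_pos":[0,0,0],"yaw":0,"jaw":0}]}}

```text
clock: 8.07
position: [0.4528, -0.0958, 0.1744]
orientation: [179.8, -0.2, -0.7]
ft_force: [0.8, 0.7, -0.7]
grip_width: 0.0002
gripper_force: 0.0
```

```bash
python3 - <<'E'
from h import *
import cv2
s=manip.get_state(); print(s["position"],s["ft_force"])
im=manip.snapshot("wrist")[:,:,::-1]; cv2.imwrite("pics/w3.png",im)
a=manip.snapshot("side")[:,:,::-1][185:305,200:360]
cv2.imwrite("pics/s3.png",cv2.resize(np.vstack([cv2.imread("pics/side0.png")[185:305,200:360],a]),None,fx=2.5,fy=2.5,interpolation=cv2.INTER_CUBIC))
E
```

```text
[ 0.45282334 -0.09576361  0.17440792] [ 0.79583941  0.66397523 -0.7359216 ]
```

View pics/w3.png

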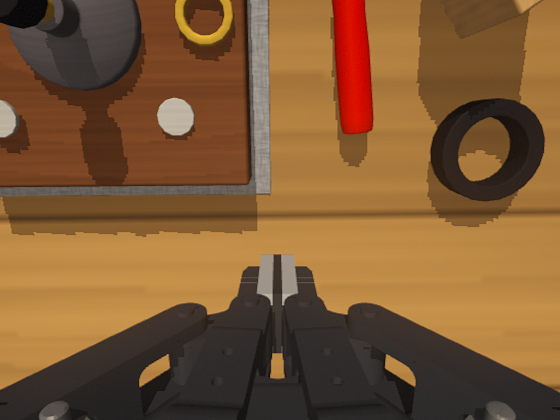

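View pics/s3.png

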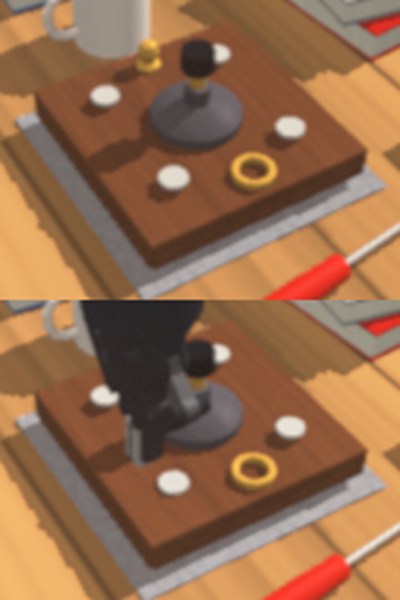

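In the wrist view, shim_c at (176,117) has lost its drop shadow, while the neighbouring shim still shows one. In the side view, shim_c's head sits lower, at (173,482) in the lower panel against (173,178) in the upper one (300 px apart). The board, ring and finial area look unmoved, and the hand is clear.

```bash
python3 -c "
from plant import manip
print(manip.finish_job())"
```

```text
the job is handed in; nothing more can be done
None
```

Corner C (-x -y) was the one that gave, on the first corner I pressed, so I did not press A, B or D; I pressed its shim flat, moved the hand clear and handed the job in at about 8 s.

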